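# Set the burger mould to thin and check its depth

## Robot

A 7-joint arm with a two-finger parallel gripper is mounted at the origin on the work surface; the furniture and walls round the work are solid. World frame = base frame: x ahead of the robot, y to its left, z up, the work surface at z = 0. Lengths are in m, angles in rad, forces in N, time in s.
With the tool pointing down it reaches from about 0.35 to 0.9 m from the base axis. Payload 7.2 kg.
Tool frame: the origin (TCP) lies midway between the tips of the shut fingers; the grasp point (between the pads) lies 19 mm behind it; z points along the fingers, y is the line along which they close (so a half turn about z gives the same grasp; the last joint's range is limited). The gripper opens to 85 mm and grips with 20 to 120 N. Pads are 22 mm wide; open, the fingers measure 114 mm over their backs; the gripper's body (76 mm by 85 mm) begins 54 mm behind the grasp point. The pads swing forward as they close: fully open they stand 13 mm farther back than shut.
Start: joints at [-1.2, 0.411, -0.013, 1.596, 0.006, 1.134, -0.082], TCP at [0.266, 0.566, 0.231] pointing down, gripper open.
Joint ranges: [-2.95, 2.95], [-0.29, 1.99], [-1.47, 1.44], [0.14, 2.54], [-1.03, 4.17], [0.13, 1.85], [-2.86, 2.86]. Speed limits (rad/s): [2.39, 2.39, 3.01, 3.01, 3.14, 3.14, 3.14].

## Interface

Orientations are given as a 3x3 rotation matrix whose columns are the frame's x, y, z axes.
In Python, from plant import arm gives the robot as it stands.
- The arm moves only by the shell command python3 -m crank 'ROWS' [OPENING] [FORCE]. ROWS is JSON, a list of rows, each an object with "linear": the shift along the world's x, y, z in cm, a list of three; "roll": the turn about the world's z in degrees. In form: [{"linear": [dx, dy, dz], "roll": roll}, ...]. A call has 1 to 5 rows; each row shifts and turns the commanded pose from where the row before left it; what a row does not reach is not made up. A row lasts 1/8 s, in which the tool goes at most 62.5 mm and 10.7 degrees, less where a joint would pass 70% of its speed; a pose out of reach is approached as far as the arm can. A call is refused whole if a number of a shift passes 6.25 or a number of a turn 10.7, either way. A call with a gripper value outside its range is refused whole. OPENING is the opening, from 0 (shut) to 1 (fully open), set as the call begins (- or left out, the last holds). The fingers move at their own pace and stop on an object; FORCE is the grip in N (left out, the last holds). Time passes only in rows, so rows that do not move let the fingers close. It gives the time, the measured TCP pose, the force, the opening and the grip force at its end, in the units of the state.
- arm.get_state(): the state, without advancing time (a new reading comes with each control period).
- arm.get_image(name): name is "scene" or "top" or "wrist"; returns (picture, depth): 384x512x3 uint8, red, green, blue; 384x512 float32, m along the optical axis (not along the pixel's ray), 0 where there is no reading.
- arm.calibration(name): a dict with "camera_matrix" (3x3 intrinsics, pixels), "xyz" and "rotation" of the camera in the world. Camera axes: x right, y up, looking along -z (the intrinsics and any distortion apply to the point x, -y, -z); pixel columns grow to the right and rows downward; lengths in m; the calibration is good to about 2 mm. A picture is of the moment at which its call begins: read the wrist's pose just before it. calibration takes no time and is no camera call; for the wrist camera it gives the pose at the moment of the call.
- arm.hand_in(): hands the job in; it is judged then, once.
The state is a dict: "time": time; "joint_pos": joint angles; "joint_velocities": joint speeds; "tau": joint torques, N m; "eef_pos": TCP position; "orientation": TCP orientation; "ft_force": force on the tool from outside, world axes, zero at the start; "wrist_torque": the same for the moment, N m; "opening": opening from 0.0 (shut) to 1.0 (fully open); "grasp_force": force on a finger pad.
Only numpy, scipy, OpenCV 4.12 (cv2) and the standard library are available. Lean on these libraries where they do the work, as an engineer would, in place of code of your own. Each camera call takes 0.05 s, during which the arm holds its last target. There are 200 camera calls.

## Task

Set the burger mould for thin burgers: screw the black knob on its sloping front clockwise, regripping as often as needed, until it is fully home. Then stand the blue depth gauge upright across the middle of the mould's round mouth, its bridge flat on the rim and its sprung foot down on the mould floor, setting it down gently, and leave it there. Do not tip over the pepper jar or the salt tub.

Things in the scene. Friction and masses are not known exactly. Their poses are not given: they have to be found in the camera images.
- burger_mould: Steel burger mould fixed to the table, 222 mm long (its x), 130 wide (y), 117 high. Origin on the table under the middle of its sloping front face; its +x points from that face to the round mould behind, z up. The face (92 x 130 mm, middle 55 mm up) slopes 35 degrees, its normal leaning to the mould's -x. Deck behind it 81 mm high.
- knob_grip (a point): Centre of the round ribbed black knob: diameter 40 mm (42 over ribs), 17 mm long either side along its axis. Its z is the screw axis, outward, 35 degrees from vertical, leaning to the mould's -x; x (white line on its end) turns with it. Home, it is 42 mm off the sloping face, on a collar 27 mm wide, 25 long; unscrewed it is farther out and a red 22 mm spindle shows below it.
- knob (a joint): Angle of the knob in rad, 0 = fully home (hard stop), 7 to 10 at the start. Turning clockwise, seen from its outer end, screws it in and lowers the value: it moves in 8 mm along its axis per turn (1.27 mm per rad) and the mould floor rises as much. Turning takes about 0.07 N m; it stays where it is left.
- mould_rim (a point): Centre of the mould's round mouth, level with the rim's top (117 mm above the table, 122 mm along +x from burger_mould). Ring 72 mm inside, 84 mm outside diameter, 36 mm above the deck. Inside, a white floor disc: 14 mm below the rim when the knob is home, deeper before. Axes as burger_mould.
- gauge: Loose depth gauge, about 0.4 kg, standing on the table: steel bridge 110 x 26 x 12 mm (its x, y, z), on its middle a round blue barrel of 24 mm diameter from 16 to 62 mm above the origin (grip it at about 42 mm); an 8 mm pin sticks out of the barrel's top, up to 88 mm when the foot is flush. Origin: centre of the bridge's underside, z up.
- gauge_foot (a joint): How far the gauge's brass foot (16 mm diameter, mid-bridge) stands out below the bridge, in m: 0 = flush (as on a table), at most 0.026 (hanging free). A spring pushes it out with 1.1 N when flush, 0.6 N when out, less than the gauge's weight. On the rim with the foot on the floor it reads the mould's depth: 0.014 when the knob is home.
- pepper_jar: Bystander: brown spice jar with a black lid, 52 mm in diameter, 85 mm high, loose. Origin at the centre of its underside, z up.
- salt_tub: Bystander: white tub with a blue lid, 64 mm in diameter, 75 mm high, loose. Origin at the centre of its underside, z up.
Things that resemble listed ones, but are neither listed nor needed, are in the scene too. What is shaped like the gauge but green or turquoise is not meant.

How it is judged:
On the way:
1. the knob is screwed fully home (value of joint knob below 0.3 rad), for 0.2 s.
At the end, for the whole second after the job is handed in: The knob is within 0.3 rad of its stop; the gauge stands still and upright (within 0.06 rad) across the mould's mouth, within 15 mm of its centre and with its underside within 3 mm of the rim's height, and its foot reads 12 to 16.5 mm (resting on the raised floor) (value of joint knob below 0.3 rad and horizontal distance between gauge and mould_rim below 0.015 m and z of gauge in the frame of mould_rim between -0.003 and 0.003 m and angle between gauge's own z axis and vertical below 0.06 rad and value of joint gauge_foot between 0.012 and 0.0165 m and linear speed of gauge below 0.01 m/s); the robot touches nothing.
It fails at once if the pepper jar is tipped over (angle between pepper_jar's own z axis and vertical above 0.6 rad).
It fails at once if the salt tub is tipped over (angle between salt_tub's own z axis and vertical above 0.6 rad).
It fails at once if the gauge is dropped or slammed onto the mould (faster than 0.3 m/s just above the rim) (horizontal distance between gauge and mould_rim below 0.05 m and z of gauge in the frame of mould_rim below 0.012 m and linear speed of gauge above 0.3 m/s).
It also fails if it takes over 72 s, if anything falls off the work surface, if the arm or the gripper's body presses on something with over 40 N, if the wrist force passes 120 N, or if a joint passes its speed limit or range.

## Working session

There is one attempt and no reset: what is moved stays moved. The work goes in short steps, Python scripts to look and compute and a shell command to move; the robot and the scene stay as the last step left them, time stands still between calls to the robot, and variables do not carry over. Pictures are saved under pics/ and viewed, at most 10 in all, crops included, and the job is handed in when it is done.

```bash
mkdir -p pics; ls; cat > h.py <<'E'
import numpy as np,cv2
from plant import arm
def grab(n,tag):
    c=arm.calibration(n); im,d=arm.get_image(n)
    np.savez(f'{tag}.npz',im=im,d=d,K=c['camera_matrix'],t=c['xyz'],R=c['rotation']); return im
def cloud(tag):
    f=np.load(f'{tag}.npz'); K=f['K'];d=f['d'];v,u=np.mgrid[:384,:512]
    p=np.stack([(u-K[0,2])/K[0,0]*d,-(v-K[1,2])/K[1,1]*d,-d],-1)
    P=p@np.array(f['R']).T+f['t']; P[d==0]=np.nan
    return f['im'],P
E
python3 - <<'E'
from h import *
a=grab('scene','s0');b=grab('top','t0')
for n in('scene','top'): print({k:(np.round(v,3).tolist() if not isinstance(v,dict) else v) for k,v in arm.calibration(n).items()})
cv2.imwrite('pics/a.png',cv2.cvtColor(cv2.resize(b,(800,600)),4)); cv2.imwrite('pics/b.png',cv2.cvtColor(cv2.resize(a,(800,600)),4))
print(arm.get_state())
E
```

```text
pics
{'camera_matrix': [[490.981, 0.0, 255.207], [0.0, 490.981, 187.328], [0.0, 0.0, 1.0]], 'xyz': [1.03, 0.708, 1.072], 'rotation': [[-0.816, -0.42, 0.398], [0.578, -0.597, 0.557], [0.004, 0.684, 0.729]]}
{'camera_matrix': [[393.985, 0.0, 252.952], [0.0, 393.985, 186.867], [0.0, 0.0, 1.0]], 'xyz': [0.366, -0.024, 1.243], 'rotation': [[0.013, 0.993, -0.118], [-1.0, 0.015, 0.015], [0.017, 0.118, 0.993]]}
{'time': 0.1, 'joint_pos': array([-1.20017903,  0.41177304, -0.01268186,  1.59697002,  0.00557986,
        1.13429207, -0.08224689]), 'joint_velocities': array([ 0.00023431, -0.00112243,  0.00095891, -0.0037011 , -0.00120342,
       -0.00107744, -0.00043318]), 'tau': array([ 2.44684255e-03, -6.01833057e+01,  6.84066731e-01, -3.00088477e+01,
        1.40200934e-02,  6.45403139e-03,  3.07667551e-05]), 'eef_pos': array([0.26539842, 0.56535936, 0.23056256]), 'orientation': array([[-9.05229825e-01,  4.24921994e-01, -5.12060103e-04],
       [ 4.24922292e-01,  9.05228881e-01, -1.31065660e-03],
       [-9.33952213e-05, -1.40403120e-03, -9.99999010e-01]]), 'ft_force': array([-0.46780374, -0.15511144,  0.65002124]), 'wrist_torque': array([-0.01906433, -0.00721114,  0.00212063]), 'grasp_force': 0.0, 'opening': 0.9967622698287729}
```

View pics/a.png

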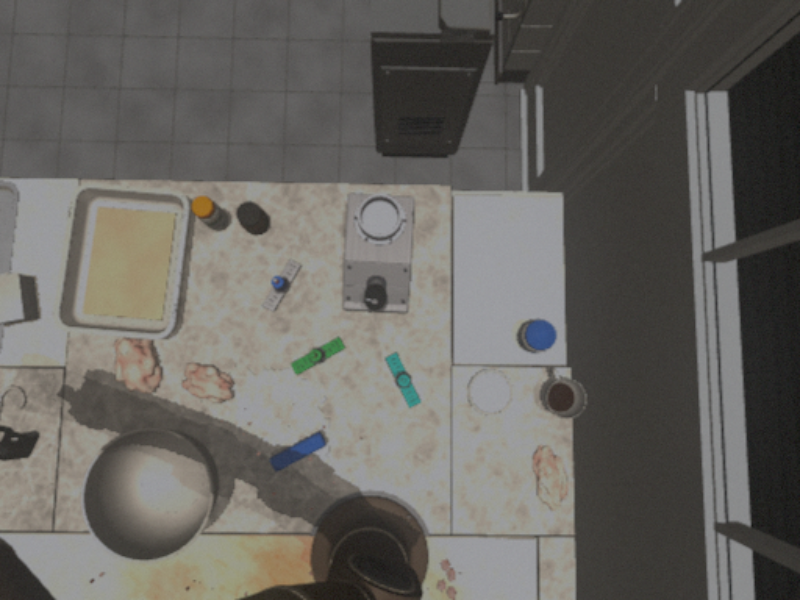

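View pics/b.png

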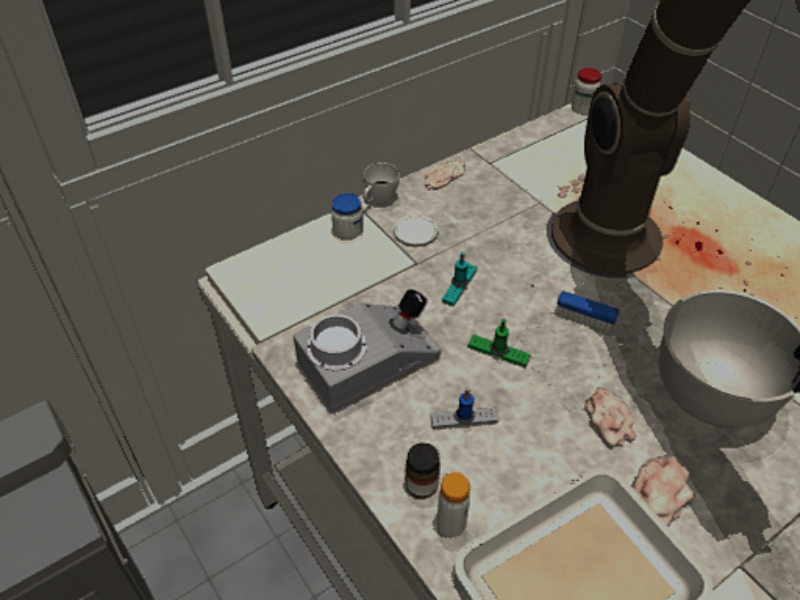

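Top picture (800x600 px): the mould is at (380,250), with its rim at (380,218) and the knob at (374,293). Gauge candidates are steel with a blue barrel (282,285), all green (318,355), turquoise (403,380) and a blue brush (298,450). Only (282,285) has a steel bridge and a blue barrel. The pepper jar is at (253,217), the orange-lidded shaker at (205,210) is a lookalike, and the salt tub is at (538,335).

I'll confirm the gauge in a crop and measure.

```bash
python3 - <<'E'
from h import *
im,P=cloud('t0'); si,S=cloud('s0')
crop=np.hstack([cv2.resize(im[140:230,145:265],(400,300),interpolation=cv2.INTER_CUBIC),cv2.resize(si[180:285,235:375],(400,300),interpolation=cv2.INTER_CUBIC)])
cv2.imwrite('pics/c.png',cv2.cvtColor(cv2.convertScaleAbs(crop,alpha=1.5),4))
x,y,z=P[...,0],P[...,1],P[...,2]
def fit(X,m,n):
    q=X[m]; print(n,len(q),'mean',q.mean(0).round(4)); return q
# rim top
box=lambda X,u0,u1,v0,v1:np.pad(np.ones((v1-v0,u1-u0),bool),((v0,384-v1),(u0,512-u1)))
for nm,X,b in(('top',P,(215,270,115,205)),('scene',S,(185,285,185,265))):
    m=box(X,*b)
    r=X[m&(abs(X[...,2]-.117)<.006)&(X[...,0]>0.62)]
    (cx,cy),rad=cv2.minEnclosingCircle((r[:,:2]*1000).astype(np.float32)); print(nm,'rim',len(r),cx,cy,rad,r[:,2].mean(), r.mean(0))
    d=X[m&(abs(X[...,2]-.081)<.005)]; print(' deck rect',cv2.minAreaRect((d[:,:2]*1000).astype(np.float32)))
    a=X[m&(X[...,2]>.012)]; print(' all rect',cv2.minAreaRect((a[:,:2]*1000).astype(np.float32)))
# gauge
for nm,I,X,b in(('top',im,P,(160,200,160,205)),('scene',si,S,(265,330,240,280))):
    m=box(X,*b); hsv=cv2.cvtColor(I,cv2.COLOR_RGB2HSV)
    br=X[m&(abs(X[...,2]-.0125)<.004)]; print(nm,'bridge',len(br),br.mean(0).round(4),cv2.minAreaRect((br[:,:2]*1000).astype(np.float32)))
    bl=X[m&(X[...,2]>.025)&(hsv[...,1]>100)]; print(' barrel',len(bl),bl.mean(0).round(4),bl.min(0).round(4),bl.max(0).round(4))
# tall things
for nm,uv in(('pepper',(162,139)),('shaker',(131,133)),('salt',(344,214)),('knob',(239,187))):
    u,v=uv; print(nm,np.nanmedian(P[v-3:v+4,u-3:u+4].reshape(-1,3),0).round(4))
E
```

```text
top rim 131 646.3855590820312 -8.833206176757812 41.97071838378906 0.11765425969936016 [ 0.65874166 -0.00966603  0.11765426]
 deck rect ((608.0556640625, -6.971138000488281), (129.8580322265625, 174.22935485839844), 87.46070861816406)
 all rect ((583.0211181640625, -5.785728454589844), (130.13851928710938, 224.76889038085938), 87.6643295288086)
scene rim 178 646.212890625 -9.033523559570312 45.06121063232422 0.11512343882863829 [ 0.65688601 -0.00539752  0.11512344]
 deck rect ((594.7001953125, -4.202812194824219), (133.54620361328125, 202.2129364013672), 86.74653625488281)
 all rect ((574.6257934570312, -11.955657958984375), (253.7264404296875, 261.0665588378906), 53.59895324707031)
top bridge 199 [0.524  0.1872 0.0129] ((522.2774658203125, 199.17324829101562), (53.883243560791016, 127.02792358398438), 53.59466552734375)
 barrel 29 [0.5223 0.1836 0.0618] [0.513  0.1761 0.046 ] [0.533  0.1955 0.0674]
scene bridge 281 [0.5272 0.1892 0.0115] ((525.6441650390625, 189.18402099609375), (28.473712921142578, 108.35090637207031), 61.128273010253906)
 barrel 119 [0.5293 0.192  0.0513] [0.5118 0.1773 0.0251] [0.5372 0.2017 0.0833]
pepper [0.6434 0.2314 0.0856]
shaker [0.6513 0.3137 0.1209]
salt [ 0.4276 -0.3141  0.0767]
knob [ 0.4983 -0.0019  0.1196]
```

View pics/c.png

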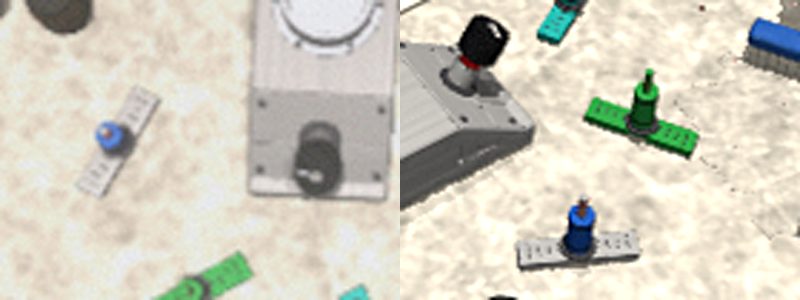

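The left crop at (110,140) shows a steel bridge with a blue barrel, so this is the gauge. I'll go to above the knob and turn the tool to the start of the first stroke.

```bash
python3 -m crank '[{"linear":[2.3,-5.6,0],"roll":8.2},{"linear":[2.3,-5.6,0],"roll":8.2},{"linear":[2.3,-5.6,0],"roll":8.2},{"linear":[2.3,-5.6,0],"roll":8.2},{"linear":[2.3,-5.6,0],"roll":8.2}]' 1
python3 -m crank '[{"linear":[2.3,-5.6,0],"roll":8.2},{"linear":[2.3,-5.6,0],"roll":8.2},{"linear":[2.3,-5.6,0],"roll":8.2},{"linear":[2.3,-5.6,0],"roll":8.2},{"linear":[2.3,-5.6,0],"roll":8.2}]'
cat > st.py <<'E'
from h import *
s=arm.get_state(); o=s['orientation']
print('t',round(s['time'],2),'pos',(s['eef_pos']*1000).round(1),'yaw_y',round(np.degrees(np.arctan2(o[1,1],o[0,1])),1),'q7',s['joint_pos'][6].round(2),'F',s['ft_force'].round(1),'T',s['wrist_torque'].round(2),'op',round(s['opening'],3),'gf',round(s['grasp_force'],1))
E
python3 st.py
```

```text
time: 0.72
eef_pos: [0.3809, 0.2837, 0.2312]
orientation: [[-0.961, -0.278, -0.0], [-0.278, 0.961, -0.0], [0.0, -0.0, -1.0]]
ft_force: [1.5, 0.3, 0.9]
opening: 0.999
grasp_force: 0.0
time: 1.35
eef_pos: [0.4944, 0.0083, 0.2313]
orientation: [[-0.551, -0.834, 0.0], [-0.834, 0.551, 0.0], [-0.0, 0.0, -1.0]]
ft_force: [0.6, 0.6, 0.1]
opening: 0.998
grasp_force: 0.0
t 1.35 pos [494.4   8.3 231.3] yaw_y 146.6 q7 2.48 F [0.6 0.6 0.1] T [ 0.03 -0.06 -0.03] op 0.998 gf 0.0
```

```bash
python3 - <<'E'
from h import *
w=grab('wrist','w1'); grab('scene','s1')
cv2.imwrite('pics/d.png',cv2.cvtColor(cv2.convertScaleAbs(w,alpha=1.5),4))
a=np.array([-.574*.999,.574*.044,.819]); o=np.array([.5244,-.0036,.055])
for t in('w1','s1','s0','t0'):
    im,X=cloud(t); q=X.reshape(-1,3); c=im.reshape(-1,3)
    r=q-o; h=r@a; d=np.linalg.norm(r-h[:,None]*a,axis=1)
    m=(d<.030)&(h>.02)&(h<.09); hh=h[m]*1000
    print(t,m.sum(),np.histogram(hh,np.arange(20,90,4))[0])
    e=m&(h>np.nanpercentile(h[m],99)-.006); 
    k=m&(h>.046)
    lat=r[k]@np.array([.044,.999,0]); up=np.cross(a,[.044,.999,0]); ud=r[k]@up
    print(' end h',np.percentile(hh,[90,95,99]).round(1),'lat',np.percentile(lat*1000,[2,98]).round(1),'up',np.percentile(ud*1000,[2,98]).round(1))
E
```

```text
w1 2387 [  18    0    0    0   31   87   83   83  108  101  106  151 1616    3
    0    0    0]
 end h [70.7 71.  71.5] lat [-20.6  15.8] up [-18.6  17.6]
s1 274 [20 13  7  5 20 22 18 22 19 25 17 39 47  0  0  0  0]
 end h [68.6 69.2 70. ] lat [-14.2  20.6] up [-20.1  16.6]
s0 268 [10 18  8  6 19 18 18 24 21 19 24 34 49  0  0  0  0]
 end h [68.6 69.1 70. ] lat [-15.3  21.1] up [-20.6  16. ]
t0 202 [ 3  0  0  2  2  8 11  8  8  9 11 33 85 22  0  0  0]
 end h [72.  73.1 74.1] lat [-19.5  17.8] up [-21.3  15.8]
```

View pics/d.png

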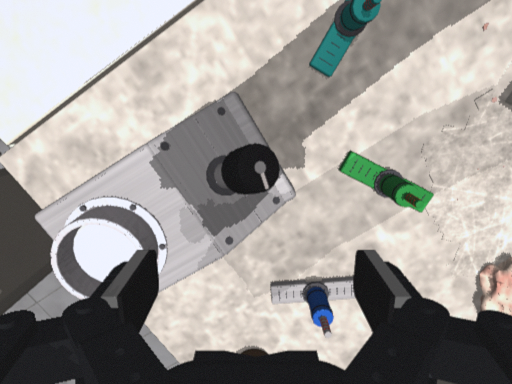

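The knob's end is about 70.5 mm off the face, so the joint is at about 9 rad. The wrist view shows the knob at (250,168), with its white line from (262,165) to (268,190). I'll go down, grip and make the first stroke, following the screw as it moves in.

```bash
python3 -m crank '[{"linear":[0,-1.0,-4],"roll":0},{"linear":[0,0,-5],"roll":0},{"linear":[0,0,-4],"roll":0},{"linear":[0,0,-2.2],"roll":0},{"linear":[0,0,0],"roll":0}]' 1 | tail -4
python3 st.py
python3 -m crank '[{"linear":[0,0,0],"roll":0},{"linear":[0,0,0],"roll":0},{"linear":[0,0,0],"roll":0},{"linear":[0,0,0],"roll":0}]' 0 30 >/dev/null; python3 st.py
python3 -m crank '[{"linear":[0,0,0],"roll":-10},{"linear":[0,0,0],"roll":-10},{"linear":[0,0,0],"roll":-10}]' >/dev/null; python3 st.py
```

```text
orientation: [[-0.556, -0.831, -0.004], [-0.831, 0.556, -0.0], [0.003, 0.003, -1.0]]
ft_force: [-0.1, 0.7, 0.9]
opening: 1.003
grasp_force: 0.0
t 2.08 pos [4.925e+02 3.000e-01 7.770e+01] yaw_y 146.2 q7 2.54 F [-0.1  0.7  0.9] T [ 0.02 -0.02 -0.04] op 1.003 gf 0.0
t 2.58 pos [ 4.954e+02 -1.000e-01  8.110e+01] yaw_y 146.2 q7 2.54 F [-0.7 -1.2  8. ] T [-0.3   0.19 -0.04] op 0.556 gf 29.4
t 2.95 pos [497.1  -1.3  80.9] yaw_y 115.9 q7 2.09 F [10.1 -5.1 -7.6] T [-0.55 -2.2   0.24] op 0.518 gf 31.6
```

```bash
python3 -m crank '[{"linear":[0.03,0,-0.03],"roll":-10},{"linear":[0.03,0,-0.03],"roll":-10},{"linear":[0.03,0,-0.03],"roll":-10},{"linear":[0.03,0,-0.03],"roll":-10}]' >/dev/null; python3 st.py
python3 -m crank '[{"linear":[0.03,0,-0.03],"roll":-10},{"linear":[0.03,0,-0.03],"roll":-10},{"linear":[0.03,0,-0.03],"roll":-10},{"linear":[0.03,0,-0.03],"roll":-10},{"linear":[0,0,0],"roll":-10}]' >/dev/null; python3 st.py
python3 -m crank '[{"linear":[0,0,0],"roll":0},{"linear":[0,0,0],"roll":0},{"linear":[0,0,0],"roll":0}]' 1 >/dev/null; python3 st.py
python3 - <<'E'
from h import *
w=grab('wrist','w2'); s=grab('scene','s2')
o=np.hstack([cv2.resize(w,(400,300)),cv2.resize(s[160:235,225:325],(400,300),interpolation=cv2.INTER_CUBIC)])
cv2.imwrite('pics/e.png',cv2.cvtColor(cv2.convertScaleAbs(o,alpha=1.5),4))
E
```

```text
t 3.45 pos [499.2  -2.   80. ] yaw_y 75.9 q7 1.51 F [ 2.  -7.6  6.5] T [-0.46 -0.58  1.02] op 0.458 gf 43.0
t 4.08 pos [501.5  -5.8  79.9] yaw_y 25.8 q7 0.8 F [  2.6 -21.2   8.4] T [-2.46 -3.02  1.75] op 0.459 gf 209.0
t 4.45 pos [497.    0.8  77.3] yaw_y 26.3 q7 0.8 F [-0.6 -0.2 -0.3] T [-0.01 -0.02  0.01] op 0.999 gf 0.0
```

View pics/e.png

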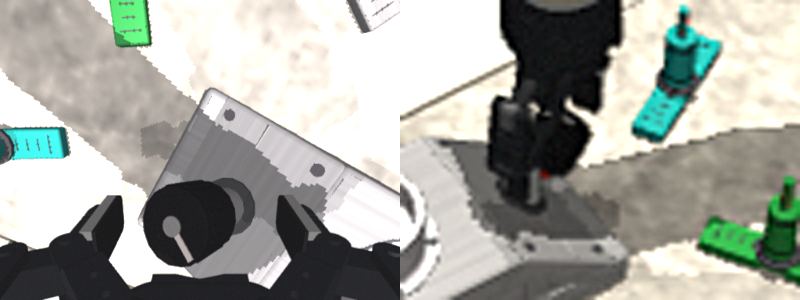

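The left half shows the knob centred between the open fingers, with its white line from (172,228) to (188,262). I'll measure the angle turned. The jaws jammed beyond −20° (grip force 209 N), so later strokes run from +62° to about −23°.

```bash
cat > knob.py <<'E'
from h import *
import sys
a=np.array([-.574*.999,.574*.044,.819]); o=np.array([.5244,-.0036,.055]); ey=np.array([.044,.999,0]); ex=np.cross(ey,a)
def ang(t):
    im,X=cloud(t); r=X-o; h=r@a; lx=r@ex; ly=r@ey; d=np.hypot(lx,ly)
    m=(d<.026)&(h>.045)&(h<.09); H=np.median(h[m&(h>np.nanpercentile(h[m],97)-.004)])
    e=m&(abs(h-H)<.004); cx,cy=[np.percentile(q[e],[1,99]).mean() for q in(lx,ly)]
    g=im.max(2).astype(float); b=e&(g>np.median(g[e])+45); rr=np.hypot(lx-cx,ly-cy); b&=(rr>.008)&(rr<.021)
    print(t,'end h %.1f'%(H*1e3),'n',e.sum(),b.sum(),'c %.1f %.1f'%(cx*1e3,cy*1e3),'line deg %.0f'%np.degrees(np.arctan2((ly-cy)[b].mean(),(lx-cx)[b].mean())))
if __name__=='__main__':
    for t in sys.argv[1:]:
        if t[0]=='+': t=t[1:]; grab('wrist',t)
        ang(t)
E
python3 knob.py w1 w2
```

```text
w1 end h 70.0 n 1695 58 c -0.5 -1.6 line deg 86
w2 end h 67.8 n 7375 329 c -0.7 -0.6 line deg -45
```

```bash
python3 -m crank '[{"linear":[-0.1,-0.3,0],"roll":10.4},{"linear":[0,0,0],"roll":10.4},{"linear":[0,0,0],"roll":10.4},{"linear":[0,0,0],"roll":10.4}]' 1 >/dev/null
python3 -m crank '[{"linear":[0,0,0],"roll":10.4},{"linear":[0,0,0],"roll":10.4},{"linear":[0,0,0],"roll":10.4},{"linear":[0,0,0],"roll":10.4}]' >/dev/null
python3 -m crank '[{"linear":[0,0,0],"roll":10.4},{"linear":[0,0,0],"roll":10.4},{"linear":[0,0,0],"roll":10.4},{"linear":[0,0,0],"roll":10}]' >/dev/null; python3 st.py
python3 -m crank '[{"linear":[0,0,0],"roll":0},{"linear":[0,0,0],"roll":0},{"linear":[0,0,0],"roll":0},{"linear":[0,0,0],"roll":0}]' 0 30 >/dev/null; python3 st.py
python3 -m crank '[{"linear":[0.03,0,-0.03],"roll":-10},{"linear":[0.03,0,-0.03],"roll":-10},{"linear":[0.03,0,-0.03],"roll":-10},{"linear":[0.03,0,-0.03],"roll":-10},{"linear":[0.03,0,-0.03],"roll":-10}]' >/dev/null; python3 st.py
python3 -m crank '[{"linear":[0.03,0,-0.03],"roll":-10},{"linear":[0.03,0,-0.03],"roll":-10},{"linear":[0,0,0],"roll":-10},{"linear":[0,0,0],"roll":-8}]' >/dev/null; python3 st.py
python3 -m crank '[{"linear":[0,0,0],"roll":0},{"linear":[0,0,0],"roll":0},{"linear":[0,0,0],"roll":0}]' 1 >/dev/null; python3 st.py; python3 knob.py +w3
```

```text
t 6.05 pos [495.7  -2.7  77. ] yaw_y 151.0 q7 2.61 F [ 0.1  0.5 -0.3] T [0.04 0.   0.03] op 1.001 gf 0.0
t 6.55 pos [495.   -2.7  77.5] yaw_y 150.5 q7 2.6 F [-5.1  0.7 10.3] T [ 0.07  0.97 -0.03] op 0.563 gf 28.6
t 7.17 pos [497.7  -3.2  75.8] yaw_y 100.2 q7 1.86 F [1.  0.7 0.8] T [ 0.32 -0.37  0.15] op 0.483 gf 30.1
t 7.67 pos [5.0e+02 1.0e-01 7.6e+01] yaw_y 62.6 q7 1.32 F [ -4.5 -22.    5.5] T [-4.64  0.82  1.23] op 0.46 gf 92.1
t 8.05 pos [497.7  -2.6  74.8] yaw_y 62.6 q7 1.32 F [ 0.1 -0.9  0.8] T [-0.02  0.03 -0.03] op 1.0 gf 0.0
w3 end h 66.3 n 8839 280 c -1.1 -0.9 line deg -84
```

```bash
python3 -m crank '[{"linear":[0,0.1,-0.3],"roll":10.4},{"linear":[0,0,0],"roll":10.4},{"linear":[0,0,0],"roll":10.4},{"linear":[0,0,0],"roll":10.4},{"linear":[0,0,0],"roll":10.4}]' 1 >/dev/null
python3 -m crank '[{"linear":[0,0,0],"roll":10.4},{"linear":[0,0,0],"roll":10.4},{"linear":[0,0,0],"roll":10.4},{"linear":[0,0,0],"roll":5}]' >/dev/null; python3 st.py
python3 -m crank '[{"linear":[0,0,0],"roll":0},{"linear":[0,0,0],"roll":0},{"linear":[0,0,0],"roll":0},{"linear":[0,0,0],"roll":0}]' 0 40 >/dev/null; python3 st.py
python3 -m crank '[{"linear":[0.03,0,-0.03],"roll":-10},{"linear":[0.03,0,-0.03],"roll":-10},{"linear":[0.03,0,-0.03],"roll":-10},{"linear":[0.03,0,-0.03],"roll":-10},{"linear":[0.03,0,-0.03],"roll":-10}]' >/dev/null; python3 st.py
python3 -m crank '[{"linear":[0.03,0,-0.03],"roll":-10},{"linear":[0.03,0,-0.03],"roll":-10},{"linear":[0,0,0],"roll":-10},{"linear":[0,0,0],"roll":-10},{"linear":[0,0,0],"roll":-10}]' >/dev/null; python3 st.py
python3 -m crank '[{"linear":[0,0,0],"roll":0},{"linear":[0,0,0],"roll":0},{"linear":[0,0,0],"roll":0}]' 1 >/dev/null; python3 st.py; python3 knob.py +w4
python3 - <<'E'
from h import *
o=np.hstack([cv2.resize(cloud(t)[0],(400,300)) for t in('w3','w4')])
cv2.imwrite('pics/f.png',cv2.cvtColor(cv2.convertScaleAbs(o,alpha=1.5),4))
E
```

```text
t 9.22 pos [497.7  -2.   71.9] yaw_y 151.1 q7 2.61 F [ 0.5  0.1 -0.8] T [-0.03  0.01 -0.02] op 0.999 gf 0.0
t 9.72 pos [497.4  -2.   73.2] yaw_y 150.7 q7 2.6 F [-7.7 -0.7 19.6] T [-0.16  1.44 -0.11] op 0.563 gf 39.3
t 10.35 pos [501.4  -3.2  71.3] yaw_y 100.4 q7 1.87 F [ 6.6 -6.4 -0.9] T [-1.33 -1.75 -0.05] op 0.471 gf 39.8
t 10.97 pos [505.3  -0.6  71.2] yaw_y 50.8 q7 1.16 F [11.1  0.1 -7.7] T [ 3.81 -4.65  3.02] op 0.456 gf 107.6
t 11.35 pos [499.9  -1.5  69.7] yaw_y 50.9 q7 1.16 F [-0.3 -0.4  0.1] T [-0.01  0.01 -0.04] op 0.999 gf 0.0
w4 end h 64.5 n 9049 274 c -0.9 -0.8 line deg -148
```

View pics/f.png

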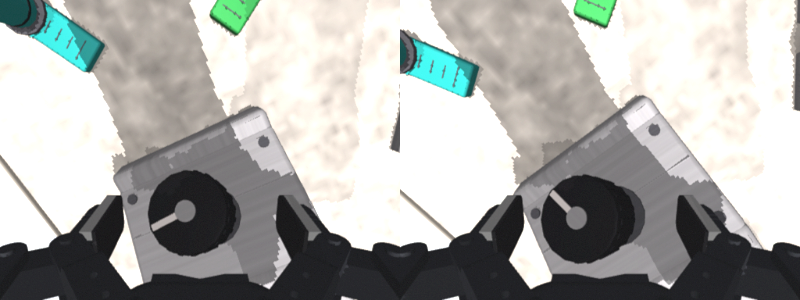

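The two views show the white line clearly, left at (168,222) and right at (562,198). The knob is turning clockwise, about 65° in the last stroke. I'll continue with longer strokes.

```bash
python3 -m crank '[{"linear":[-0.1,-0.1,0],"roll":10.4},{"linear":[-0.1,0,0],"roll":10.4},{"linear":[0,0,0],"roll":10.4},{"linear":[0,0,0],"roll":10.4},{"linear":[0,0,0],"roll":10.4}]' 1 >/dev/null
python3 -m crank '[{"linear":[0,0,0],"roll":10.4},{"linear":[0,0,0],"roll":10.4},{"linear":[0,0,0],"roll":10.4},{"linear":[0,0,0],"roll":10.4},{"linear":[0,0,0],"roll":6}]' >/dev/null; python3 st.py
python3 -m crank '[{"linear":[0,0,0],"roll":0},{"linear":[0,0,0],"roll":0},{"linear":[0,0,0],"roll":0},{"linear":[0,0,0],"roll":0}]' 0 40 >/dev/null; python3 st.py
python3 -m crank '[{"linear":[0.02,0,-0.03],"roll":-10},{"linear":[0.02,0,-0.03],"roll":-10},{"linear":[0.02,0,-0.03],"roll":-10},{"linear":[0.02,0,-0.03],"roll":-10},{"linear":[0.02,0,-0.03],"roll":-10}]' >/dev/null; python3 st.py
python3 -m crank '[{"linear":[0.02,0,-0.03],"roll":-10},{"linear":[0,0,0],"roll":-10},{"linear":[0,0,0],"roll":-10},{"linear":[0,0,0],"roll":-10},{"linear":[0,0,0],"roll":-10}]' >/dev/null; python3 st.py
python3 -m crank '[{"linear":[0,0,0],"roll":-10},{"linear":[0,0,0],"roll":-5}]' >/dev/null; python3 st.py
python3 -m crank '[{"linear":[0,0,0],"roll":0},{"linear":[0,0,0],"roll":0},{"linear":[0,0,0],"roll":0}]' 1 >/dev/null; python3 st.py; python3 knob.py +w5
```

```text
t 12.65 pos [497.8  -2.8  69.8] yaw_y 150.7 q7 2.6 F [ 0.2  0.5 -0.4] T [-0.05  0.03 -0.01] op 0.999 gf 0.0
t 13.15 pos [498.   -3.2  70.6] yaw_y 150.3 q7 2.59 F [-4.5 -0.5 10.4] T [-0.25  0.71 -0.08] op 0.566 gf 35.7
t 13.78 pos [500.7  -3.1  69.2] yaw_y 100.0 q7 1.86 F [ 5.7 -1.5 -2.8] T [ 0.01 -1.41  0.16] op 0.478 gf 40.0
t 14.4 pos [503.1   1.   70.5] yaw_y 50.5 q7 1.15 F [ 0.   8.6 18.9] T [ 5.63 -2.56  2.9 ] op 0.457 gf 130.2
t 14.65 pos [505.5  -2.4  69.9] yaw_y 35.4 q7 0.94 F [10.1 -3.9 -5.6] T [ 2.45 -5.48  2.51] op 0.46 gf 202.0
t 15.03 pos [499.1  -2.5  67.9] yaw_y 35.5 q7 0.94 F [-0.2 -0.3  0.1] T [ 0.01 -0.05 -0.05] op 0.997 gf 0.0
w5 end h 62.5 n 8528 311 c -0.8 -0.7 line deg 116
```

```bash
python3 -m crank '[{"linear":[-0.05,0,-0.1],"roll":10.4},{"linear":[0,0,0],"roll":10.4},{"linear":[0,0,0],"roll":10.4},{"linear":[0,0,0],"roll":10.4},{"linear":[0,0,0],"roll":10.4}]' 1 >/dev/null
python3 -m crank '[{"linear":[0,0,0],"roll":10.4},{"linear":[0,0,0],"roll":10.4},{"linear":[0,0,0],"roll":10.4},{"linear":[0,0,0],"roll":10.4},{"linear":[0,0,0],"roll":10.4}]' >/dev/null
python3 -m crank '[{"linear":[0,0,0],"roll":10},{"linear":[0,0,0],"roll":0},{"linear":[0,0,0],"roll":0},{"linear":[0,0,0],"roll":0},{"linear":[0,0,0],"roll":0}]' 0 40 >/dev/null; python3 st.py
python3 -m crank '[{"linear":[0.02,0,-0.03],"roll":-10},{"linear":[0.02,0,-0.03],"roll":-10},{"linear":[0.02,0,-0.03],"roll":-10},{"linear":[0.02,0,-0.03],"roll":-10},{"linear":[0.02,0,-0.03],"roll":-10}]' >/dev/null; python3 st.py
python3 -m crank '[{"linear":[0.02,0,-0.03],"roll":-10},{"linear":[0,0,0],"roll":-10},{"linear":[0,0,0],"roll":-10},{"linear":[0,0,0],"roll":-10},{"linear":[0,0,0],"roll":-10}]' >/dev/null; python3 st.py
python3 -m crank '[{"linear":[0,0,0],"roll":-10},{"linear":[0,0,0],"roll":-5}]' >/dev/null; python3 st.py
python3 -m crank '[{"linear":[0,0,0],"roll":0},{"linear":[0,0,0],"roll":0},{"linear":[0,0,0],"roll":0}]' 1 >/dev/null; python3 st.py; python3 knob.py +w6
```

```text
t 16.95 pos [499.3  -3.5  68.1] yaw_y 149.1 q7 2.57 F [-2.2 -2.  12.4] T [-0.46  0.33 -0.04] op 0.561 gf 35.8
t 17.57 pos [501.4  -3.5  66.6] yaw_y 98.8 q7 1.84 F [ 1.  -6.3  6.3] T [-1.55 -0.58 -0.06] op 0.475 gf 39.2
t 18.2 pos [5.058e+02 5.000e-01 6.690e+01] yaw_y 49.3 q7 1.14 F [12.   5.4 -5. ] T [ 5.23 -5.11  3.01] op 0.456 gf 122.7
t 18.45 pos [505.8   0.7  68.7] yaw_y 34.4 q7 0.93 F [-1.1  5.1 23.3] T [ 5.07 -3.75  3.04] op 0.462 gf 193.9
t 18.82 pos [499.8  -2.6  65.1] yaw_y 34.4 q7 0.93 F [-0.1 -0.2  0.3] T [0.01 0.04 0.04] op 1.003 gf 0.0
w6 end h 60.6 n 8633 332 c -0.8 -0.6 line deg -7
```

```bash
python3 -m crank '[{"linear":[-0.05,0,0],"roll":10.4},{"linear":[0,0,0],"roll":10.4},{"linear":[0,0,0],"roll":10.4},{"linear":[0,0,0],"roll":10.4},{"linear":[0,0,0],"roll":10.4}]' 1 >/dev/null
python3 -m crank '[{"linear":[0,0,0],"roll":10.4},{"linear":[0,0,0],"roll":10.4},{"linear":[0,0,0],"roll":10.4},{"linear":[0,0,0],"roll":10.4},{"linear":[0,0,0],"roll":10.4}]' >/dev/null
python3 -m crank '[{"linear":[0,0,0],"roll":10},{"linear":[0,0,0],"roll":0},{"linear":[0,0,0],"roll":0},{"linear":[0,0,0],"roll":0},{"linear":[0,0,0],"roll":0}]' 0 40 >/dev/null; python3 st.py
python3 -m crank '[{"linear":[0.02,0,-0.02],"roll":-10},{"linear":[0.02,0,-0.02],"roll":-10},{"linear":[0.02,0,-0.02],"roll":-10},{"linear":[0.02,0,-0.02],"roll":-10},{"linear":[0.02,0,-0.02],"roll":-10}]' >/dev/null; python3 st.py
python3 -m crank '[{"linear":[0,0,0],"roll":-10},{"linear":[0,0,0],"roll":-10},{"linear":[0,0,0],"roll":-10},{"linear":[0,0,0],"roll":-10},{"linear":[0,0,0],"roll":-10}]' >/dev/null; python3 st.py
python3 -m crank '[{"linear":[0,0,0],"roll":0},{"linear":[0,0,0],"roll":0},{"linear":[0,0,0],"roll":0}]' 1 >/dev/null; python3 st.py; python3 knob.py +w7
```

```text
t 20.75 pos [500.3  -3.7  66.2] yaw_y 148.1 q7 2.55 F [-2.  -2.8 10.1] T [-0.67  0.04 -0.02] op 0.559 gf 36.4
t 21.38 pos [498.6  -4.3  64.8] yaw_y 97.8 q7 1.83 F [-11.5  -4.7  14.7] T [-1.89  1.89  0.15] op 0.477 gf 37.9
t 22.0 pos [492.3   5.3  63.3] yaw_y 48.6 q7 1.12 F [-32.4  28.   41.4] T [7.55 4.7  2.66] op 0.457 gf 157.3
t 22.38 pos [500.8  -3.1  64.3] yaw_y 48.4 q7 1.12 F [-0.4 -0.1  0.7] T [-0.04 -0.08 -0.03] op 1.003 gf 0.0
w7 end h 88.6 n 440 0 c 19.7 2.1 line deg nanknob.py:9: RuntimeWarning: Mean of empty slice.
  print(t,'end h %.1f'%(H*1e3),'n',e.sum(),b.sum(),'c %.1f %.1f'%(cx*1e3,cy*1e3),'line deg %.0f'%np.degrees(np.arctan2((ly-cy)[b].mean(),(lx-cx)[b].mean())))
  ret = ret.dtype.type(ret / rcount)
```

```bash
sed -i 's/(h<.09)/(h<.073)/' knob.py; python3 knob.py w6 w7 +w8
```

```text
w6 end h 60.5 n 8648 332 c -0.8 -0.6 line deg -7
w7 end h 60.2 n 9310 328 c -1.0 -0.7 line deg -8
w8 end h 60.3 n 9312 317 c -0.9 -0.8 line deg -7
```

The knob did not turn in the last stroke and the force pattern changed, so it is on its stop. The total turned is about 453°, or 7.9 rad. I'll lift, check the floor depth, and get a close fix on the rim and gauge.

```bash
python3 -m crank '[{"linear":[0,0,4],"roll":0},{"linear":[0,0,6],"roll":0},{"linear":[0,0,6],"roll":0},{"linear":[0,0,0],"roll":0}]' 1 >/dev/null; python3 st.py
cat > meas.py <<'E'
from h import *
import sys
def rim(t):
    im,X=cloud(t); x,y,z=np.moveaxis(X,-1,0); near=np.hypot(x-.646,y+.009)<.055
    r=X[near&(abs(z-.117)<.004)]; (cx,cy),R=cv2.minEnclosingCircle((r[:,:2]*1e3).astype(np.float32)) if len(r) else ((0,0),0)
    f=z[(np.hypot(x-.646,y+.009)<.025)]; print(t,'rim',len(r),round(cx,1),round(cy,1),round(R,1),'z',np.median(r[:,2]).round(4),'floor z',np.nanmedian(f).round(4),len(f))
def gauge(t,gx=.524,gy=.187):
    im,X=cloud(t); x,y,z=np.moveaxis(X,-1,0); near=np.hypot(x-gx,y-gy)<.065
    b=X[near&(abs(z-.012)<.004)]; (c,s,a)=cv2.minAreaRect((b[:,:2]*1e3).astype(np.float32)); print(t,'bridge',len(b),np.round(c,1),np.round(s,1),round(a,1))
    hsv=cv2.cvtColor(im,cv2.COLOR_RGB2HSV); m=near&(z>.055)&(z<.066)&(hsv[...,1]>100)
    q=X[m]; print('  barrel top',len(q),q.mean(0).round(4), ((q.min(0)+q.max(0))/2).round(4))
E
python3 - <<'E'
from meas import *
w=grab('wrist','w9'); grab('top','t9'); grab('scene','s9'); rim('w9');rim('t9'); rim('t0'); rim('s9'); rim('s0')
for t in('w9','t9','s9'): gauge(t)
E
```

```text
t 22.98 pos [502.9  -3.4 228.5] yaw_y 48.4 q7 0.94 F [-0.6  0.2 -1.2] T [-0.07  0.03 -0.02] op 1.0 gf 0.0
w9 rim 1055 643.2 -11.2 42.2 z 0.1164 floor z 0.1028 1194
t9 rim 49 669.9 -10.6 29.8 z 0.1175 floor z nan 0
t0 rim 159 645.4 -8.6 42.3 z 0.1173 floor z 0.0944 214
s9 rim 195 646.7 -8.0 43.2 z 0.1155 floor z 0.0999 399
s0 rim 182 646.0 -7.4 43.8 z 0.1158 floor z 0.0883 367
w9 bridge 2303 [523.4 184.1] [ 29.5 107.8] 61.9
  barrel top 530 [0.5212 0.1833 0.0616] [0.5226 0.1857 0.0599]
t9 bridge 193 [526.7 186.7] [ 65.9 107.1] 32.3
  barrel top 25 [0.5218 0.1841 0.062 ] [0.5237 0.1849 0.0607]
s9 bridge 281 [525.6 190.1] [ 30. 109.] 61.7
  barrel top 53 [0.5274 0.1899 0.0602] [0.526  0.188  0.0606]
  return np.nanmean(a, axis, out=out, keepdims=keepdims)
```

The floor is now 13.6 mm below the rim, down from about 23 to 27 mm, so the knob is home. The rim is at (643,−11) and the gauge at (523,185) mm in the same wrist view. Now for the gauge.

```bash
python3 -m crank '[{"linear":[0.6,4.8,0],"roll":0},{"linear":[0.6,4.8,0],"roll":0},{"linear":[0.5,4.8,-2],"roll":0},{"linear":[0.4,4.6,-4],"roll":0},{"linear":[0,0,-3],"roll":0}]' 1 >/dev/null
python3 -m crank '[{"linear":[0,0,0],"roll":0},{"linear":[0,0,0],"roll":0}]' >/dev/null; python3 st.py
python3 - <<'E'
from meas import *
w=grab('wrist','w10'); gauge('w10')
cv2.imwrite('pics/g.png',cv2.cvtColor(cv2.convertScaleAbs(w,alpha=1.3),4))
E
```

```text
t 24.0 pos [521.5 185.8 134.4] yaw_y 48.4 q7 0.69 F [-0.  -0.2  1.7] T [-0.    0.01  0.04] op 0.998 gf 0.0
w10 bridge 2684 [523.1 186.2] [ 32.3 109.6] 61.0
  barrel top 687 [0.5205 0.1887 0.0613] [0.5225 0.1871 0.0594]
```

View pics/g.png

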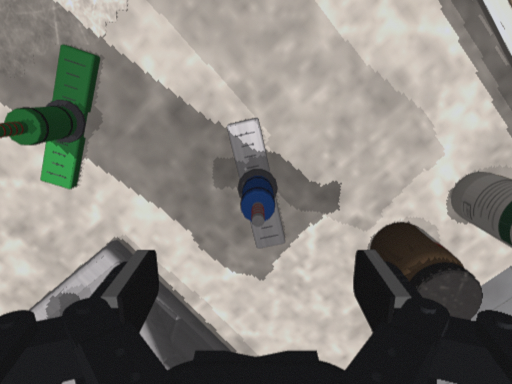

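The gauge is at (257,190), centred between the fingers. The pepper jar at (430,270) is about 50 mm clear. I'll descend and grip.

```bash
python3 -m crank '[{"linear":[0.1,0.1,-4],"roll":0},{"linear":[0,0,-4],"roll":0},{"linear":[0,0,-2.2],"roll":0},{"linear":[0,0,-1],"roll":0},{"linear":[0,0,0],"roll":0}]' 1 >/dev/null; python3 st.py
python3 -m crank '[{"linear":[0,0,0],"roll":0},{"linear":[0,0,0],"roll":0},{"linear":[0,0,0],"roll":0},{"linear":[0,0,0],"roll":0},{"linear":[0,0,0],"roll":0}]' 0 40 >/dev/null; python3 st.py
python3 -m crank '[{"linear":[0,0,1],"roll":0},{"linear":[0,0,4],"roll":0},{"linear":[0,0,6],"roll":0},{"linear":[0,0,5],"roll":0},{"linear":[0,0,0],"roll":0}]' >/dev/null; python3 st.py
```

```text
t 24.68 pos [522.7 187.8  22.7] yaw_y 48.4 q7 0.79 F [ 0.4 -0.2 -0.1] T [-0.03 -0.    0.03] op 1.003 gf 0.0
t 25.3 pos [522.2 188.1  22.5] yaw_y 48.5 q7 0.79 F [-1.9 -0.7  6. ] T [-0.05  0.34  0.02] op 0.266 gf 39.0
t 25.93 pos [524.1 188.5 185.9] yaw_y 48.4 q7 0.66 F [-0.   0.2 -5. ] T [-0.02  0.02 -0.02] op 0.271 gf 40.4
```

```bash
python3 -m crank '[{"linear":[1.9,-3.3,1],"roll":0},{"linear":[2.5,-4.2,0.5],"roll":0},{"linear":[2.5,-4.2,0],"roll":0},{"linear":[2.5,-4.2,0],"roll":0},{"linear":[2.5,-3.8,0],"roll":0}]' >/dev/null
python3 -m crank '[{"linear":[0,0,0],"roll":0},{"linear":[0,0,0],"roll":0},{"linear":[0,0,0],"roll":0}]' >/dev/null; python3 st.py
python3 - <<'E'
from h import *
w=grab('wrist','w11'); s=grab('scene','s11')
o=np.hstack([cv2.resize(w,(400,300)),cv2.resize(s[130:265,140:320],(400,300),interpolation=cv2.INTER_CUBIC)])
cv2.imwrite('pics/i.png',cv2.cvtColor(cv2.convertScaleAbs(o,alpha=1.3),4))
im,X=cloud('s11'); x,y,z=np.moveaxis(X,-1,0)
b=X[(np.hypot(x-.643,y+.009)<.062)&(abs(z-.187)<.012)&(im.min(2)>90)]
print(len(b),b.mean(0),np.median(b[:,2]),cv2.minAreaRect((b[:,:2]*1e3).astype(np.float32)))
E
```

```text
t 26.93 pos [640.3  -7.3 196.2] yaw_y 48.6 q7 1.07 F [-0.9  0.3 -3.9] T [ 0.01 -0.05 -0.02] op 0.273 gf 40.1
15 [ 0.62852631 -0.00423864  0.1836276 ] 0.18385501400738447 ((642.4744262695312, -7.2362823486328125), (26.325294494628906, 109.8768081665039), 62.87141799926758)
```

View pics/i.png

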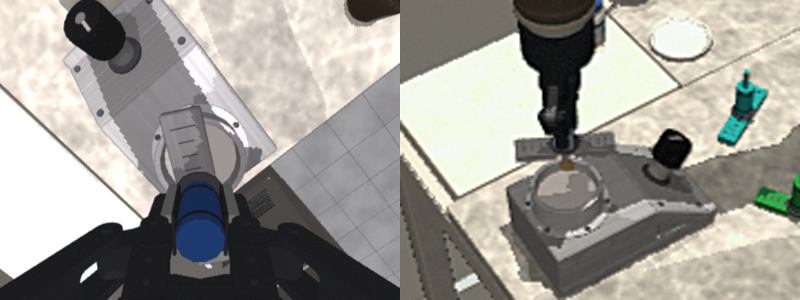

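The gauge hangs upright (scene crop, bridge at (565,147), brass foot at (566,160)), about 3 mm short in x. I'll correct that and lower gently.

```bash
python3 -m crank '[{"linear":[0.3,-0.1,-0.8],"roll":0},{"linear":[0,0,-1.2],"roll":0},{"linear":[0,0,-1.2],"roll":0},{"linear":[0,0,-1],"roll":0},{"linear":[0,0,-0.6],"roll":0}]' >/dev/null;python3 st.py
python3 -m crank '[{"linear":[0,0,-0.3],"roll":0},{"linear":[0,0,-0.2],"roll":0},{"linear":[0,0,-0.1],"roll":0},{"linear":[0,0,0],"roll":0}]' >/dev/null;python3 st.py
```

```text
t 27.65 pos [643.7 -10.  148.1] yaw_y 48.5 q7 1.1 F [-1.4 -0.3 -2.8] T [0.02 0.19 0.04] op 0.274 gf 40.1
t 28.15 pos [644.3 -10.  143.3] yaw_y 48.5 q7 1.1 F [-1.  -0.2 -2.9] T [-0.1   0.16  0.01] op 0.269 gf 40.1
```

```bash
for i in 1 2; do :; done
python3 -m crank '[{"linear":[0,0.05,-0.1],"roll":0},{"linear":[0,0,-0.1],"roll":0},{"linear":[0,0,0],"roll":0}]' >/dev/null;python3 st.py
python3 -m crank '[{"linear":[0,0,-0.1],"roll":0},{"linear":[0,0,0],"roll":0}]' >/dev/null;python3 st.py
python3 -m crank '[{"linear":[0,0,-0.1],"roll":0},{"linear":[0,0,0],"roll":0}]' >/dev/null;python3 st.py
```

```text
t 28.52 pos [644.3  -9.5 141.1] yaw_y 48.5 q7 1.1 F [-0.3 -0.8 -2.9] T [-0.11 -0.02 -0.  ] op 0.272 gf 40.1
t 28.77 pos [644.2  -9.4 140.1] yaw_y 48.5 q7 1.1 F [-0.2  0.6 -3. ] T [-0.07 -0.12  0.01] op 0.267 gf 40.1
t 29.02 pos [644.3  -9.5 139.5] yaw_y 48.5 q7 1.1 F [-1.3 -0.2  1.2] T [-0.04  0.31 -0.02] op 0.271 gf 40.8
```

Contact came at the expected height (117.0 mm), so I'll release and retreat.

```bash
python3 -m crank '[{"linear":[0,0,0],"roll":0},{"linear":[0,0,0],"roll":0},{"linear":[0,0,0],"roll":0}]' 0.6 20 >/dev/null;python3 st.py
python3 -m crank '[{"linear":[0,0,1],"roll":0},{"linear":[0,0,3],"roll":0},{"linear":[0,0,5],"roll":0},{"linear":[-3,0,4],"roll":0},{"linear":[-6,0,0],"roll":0}]' >/dev/null
python3 -m crank '[{"linear":[-6,0,0],"roll":0},{"linear":[-5,0,0],"roll":0},{"linear":[0,0,0],"roll":0},{"linear":[0,0,0],"roll":0}]' >/dev/null;python3 st.py
python3 - <<'E'
from meas import *
w=grab('wrist','w12'); s=grab('scene','s12')
o=np.hstack([cv2.resize(w,(400,300)),cv2.resize(s[130:265,140:320],(400,300),interpolation=cv2.INTER_CUBIC)])
cv2.imwrite('pics/j.png',cv2.cvtColor(cv2.convertScaleAbs(o,alpha=1.3),4))
for t in('w12','s12'):
    im,X=cloud(t); x,y,z=np.moveaxis(X,-1,0); n=np.hypot(x-.645,y+.009)<.065
    b=X[n&(abs(z-.129)<.004)]; c=cv2.minAreaRect((b[:,:2]*1e3).astype(np.float32)); A=np.c_[b[:,:2],np.ones(len(b))]; k=np.linalg.lstsq(A,b[:,2],rcond=None)[0]
    r=X[n&(abs(z-.117)<.004)]; print(t,'bridge',len(b),c,'z',np.median(b[:,2]),'tilt',np.hypot(*k[:2]).round(3),'rim',cv2.minEnclosingCircle((r[:,:2]*1e3).astype(np.float32)))
    h=cv2.cvtColor(im,cv2.COLOR_RGB2HSV); q=X[n&(z>.135)&(h[...,1]>100)]; print(' barrel+pin z',np.nanmax(q[:,2]))
E
python3 knob.py w12 s12
```

```text
t 29.4 pos [644.2  -9.4 139.1] yaw_y 48.5 q7 1.1 F [ 0.   0.2 -0.1] T [ 0.02 -0.02  0.01] op 0.602 gf 0.0
t 30.52 pos [444.8  -9.3 270.1] yaw_y 48.5 q7 0.81 F [0.5 0.2 0.8] T [ 0.07 -0.02 -0.01] op 0.599 gf 0.0
w12 bridge 569 ((645.2578125, -10.937652587890625), (26.362930297851562, 111.39073181152344), 61.0041618347168) z 0.12876026236200733 tilt 0.025 rim ((616.0140380859375, 17.349735260009766), 27.457157135009766)
 barrel+pin z 0.17991804742225376
s12 bridge 290 ((647.3107299804688, -7.645900726318359), (29.496206283569336, 108.68203735351562), 60.45575714111328) z 0.12830001579225425 tilt 0.023 rim ((648.2589111328125, -0.0755244567990303), 50.45938491821289)
 barrel+pin z 0.1875093755815257
w12 end h 60.3 n 1233 36 c -1.0 -1.2 line deg -5
s12 end h 59.0 n 86 8 c 0.2 0.7 line deg 157
```

View pics/j.png

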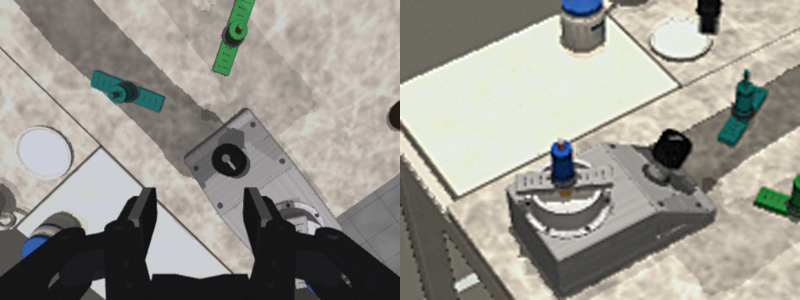

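The bridge lies flat across the mouth (scene crop (565,183)), within about 1–2 mm of the centre. Its top is at 128.5 mm, which puts the underside on the rim. The knob is home and the arm is clear, so I'm handing in.

```bash
python3 -c "
from plant import arm
print(arm.hand_in())"
```

```text
the job is handed in; nothing more can be done
None
```

I screwed the knob home and left the gauge standing upright and centred on the mould rim. The job is handed in at about 31 s of the 72 s allowed; no verdict came back.

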